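# Cold check of the covered olive pan

### The job

Check the chilled toppings: lift the cover off the olive pan and set it down flat on the white board without dropping it, then draw the yellow stick thermometer from its stand, carry it over the cans and pans and hold it still and upright with its lens over the middle of the olives, about 2 cm above them, the screen facing squarely out of the front of the caddy (towards you, where the robot stands). On the way the thermometer must touch neither food, pans, caddy nor the other goods, and those goods stay where they are; finish still holding the thermometer there for the reading, do not put it down.

Things in the scene. Friction and masses are not known exactly. Their poses are not given: they have to be found in the camera images.
- caddy: Ice-chilled topping caddy: an open stainless tub, 216 mm deep (x, front to back) by 364 mm wide (y) and 145 mm high to the pan rims, fixed. Origin on the counter under its centre; its front is the -x side. It holds three small steel pans side by side along y, 108 mm apart, their order changing from day to day.
- pan_olives: The covered pan, black olives: 176 (x) by 108 (y) mm over the rim, opening 148 by 82 mm, 100 mm deep. Fixed in the caddy, axes parallel to the caddy's. Origin under the centre of its bottom; the rim is 100 mm above the origin (145 mm above the counter).
- olives_top (a point): Middle of the top of the olives, at the centre of that pan: 25 mm below the pan's rim, 120 mm above the counter. Axes as the pan's: x from front to back, z up.
- pan_pepperoni: Open pan of pepperoni slices (red discs), same size and origin as the olive pan; fixed in the caddy.
- pan_pineapple: Open pan of pineapple chunks (yellow), same size and origin as the olive pan; fixed in the caddy.
- cover_handle (a point): The loose steel cover lying on the olive pan, 180 g: a plate 172 (x) by 104 (y) by 4 mm with a 138 by 70 mm, 6 mm deep step beneath that drops into the pan. This point is the centre of its black bar handle, which runs along the cover's x: 72 mm long, 12 mm wide (y), 14 mm tall; the centre lies 24 mm above the plate's top face, 28 mm above its lower face and 34 mm above the underside of the step. z is up.
- board: White board with green corners, 240 (x) by 180 (y) by 12 mm, fixed flat on the counter. Origin under its centre.
- board_top (a point): Centre of the board's top face, axes as the board's.
- stand: Counter stand of the thermometer, fixed: black foot 85 by 85 by 10 mm with a grey upright pocket, 40 (x) by 46 (y) mm outside, 30 by 36 mm inside, its mouth 66 mm above the counter. Origin under its centre.
- thermo_center (a point): Centre of the stick infrared thermometer, 70 g: yellow body 22 (x) by 28 (y) by 120 mm above a black lens barrel 21 mm across and 32 mm long; 150 mm long in all, loose. It stands upright in the stand's pocket, lens down, its foot 10 mm above the counter, so its upper 94 mm show above the pocket. z runs along it from lens to top, x from screen side to back: the screen and red button are on its -x face. The top is 75 mm above this point, the lens 75 mm below.
- thermo_grip (a point): Point on the thermometer's axis 25 mm below its top (50 mm above its centre), above the screen: a place to grip it, across its 28 mm sides (y) or 22 mm faces (x). Axes as thermo_center.
- thermo_lens (a point): The lens: middle of the thermometer's lower end. Axes as thermo_center.
- screen_view (a point): Point in the air 100 mm in front of (out from) the axis at the thermometer's screen, where someone reading it would look from; moves with the thermometer.
- can_red: Red drinks can, full, 66 mm across, 115 mm high, loose, between stand and caddy. Origin under its centre.
- can_blue: Blue drinks can, full, 66 mm across, 115 mm high, loose, between stand and caddy. Origin under its centre.
- shaker: Brown shaker with a steel top, 54 mm across, 98 mm high, loose, between stand and caddy. Origin under its centre.
- oil_bottle: Amber oil bottle, 64 mm across, 220 mm high, loose, behind the caddy. Origin under its centre.
- chilli_jar: Red jar with a white cap, 72 mm across, 90 mm high, loose, behind the caddy. Origin under its centre.
- tubs: Stack of cream paper tubs, 108 mm across, 92 mm high, loose, behind the caddy. Origin under its centre.

How it is judged:
By the outcome, as a careful person would: the job done as asked, in the order asked, and still so for the second after the job is handed in, while the arm keeps its last pose, push and grip.
It also fails if it takes over 66 s, if anything falls off the work surface, if the arm or the gripper's body presses on something with over 40 N, if the wrist force passes 120 N, or if a joint passes its speed limit or range.

### The arm

A 6-joint arm with a two-finger parallel gripper is mounted at the origin on the work surface. World frame = base frame: x ahead of the robot, y to its left, z up, the work surface at z = 0. Lengths are in mm, angles in rad, forces in N, time in s.
With the tool pointing down it reaches from about 300 to 875 mm from the base axis. Payload 4.2 kg.
Tool frame: the origin (TCP) lies midway between the tips of the shut fingers; the grasp point (between the pads) lies 19 mm behind it; z points along the fingers, x is the direction in which the jaws open and shut, and the axes are right-handed (so a half turn about z gives the same grasp; the last joint's range is limited). The gripper opens to 85 mm and grips with 20 to 120 N. Pads are 22 mm wide; open, the fingers measure 114 mm over their backs; the gripper's body (76 mm by 85 mm) begins 54 mm behind the grasp point. The pads swing forward as they close: fully open they stand 13 mm farther back than shut.
Start: joints at [-1.197, 0.32, 1.565, -0, 1.257, -0.02], TCP at [220.632, -531.002, 231.338] pointing down, gripper open.
Joint ranges: [-3.11, 3.11], [-0.84, 2.01], [0.21, 2.61], [-1.34, 4.49], [0.05, 2.63], [-2.56, 2.56]. Speed limits (rad/s): [2.57, 2.57, 3.14, 3.14, 3.14, 3.14].

### API

Orientations are given as a unit quaternion [x, y, z, w].
In Python, from bench import robot, optics gives the robot as it stands.
- The arm moves only by the tool servo_tool, never from a script. Its argument "increments" is a list of rows, each an object with "travel": the shift along the tool's x, y, z in cm, a list of three; "twist": the turn, a rotation vector about the tool's x, y, z in degrees, a list of three; "jaw": the opening, from 0 (shut) to 1 (fully open). A call has 1 to 5 rows; each row shifts and turns the commanded pose from where the row before left it, along the tool's axes as they then stand; what a row does not reach is not made up. A row lasts 1/8 s, in which the tool goes at most 62.5 mm and 10.7 degrees, less where a joint would pass 70% of its speed; a pose out of reach is approached as far as the arm can. A call is refused whole if a number of a shift passes 6.25 or a number of a turn 10.7, either way. A call with a gripper value outside its range is refused whole. The fingers move at their own pace and stop on an object; "newtons" is the grip in N (left out, the last holds). Time passes only in rows, so rows that do not move let the fingers close. It gives the time, the measured TCP pose, the force and the opening at its end, in the units of the state.
- robot.observe(): the state, without advancing time (a new reading comes with each control period).
- optics.read_camera(name): name is "scene" or "top"; returns the picture (420x560x3 uint8, red, green, blue); there is no depth.
- optics.calibration(name): a dict with "fov_y" (degrees; the focal length in pixels is half the picture's height over the tangent of half this angle, whatever the lens; pixels are square), "cx", "cy" (the principal point, pixels), "k1" (the pictures are not rectified: a ray, as slopes to the right and down, at radius r is drawn at 1 + k1 r^2 times it, then the intrinsics apply), "R" (3x3) and "t" (3): a world point X has camera coordinates R X + t. Camera axes: x right, y down, z forward; pixel columns grow to the right and rows downward; lengths in mm; the calibration is good to about 2 mm. A picture is of the moment at which its call begins. calibration takes no time and is no camera call.
- robot.sign_off(): hands the job in, once; it reports no verdict.
Trained networks look in the newest picture that a camera, given by its name, has taken for a name from the list of things; names that differ only in an ending like _2 or _b are one class to them, and where a whole thing is asked for, a point or a joint stands for the part that bears it (a point fixed in the world has none). Each returns a list of dicts, best first, with "confidence" (0 to 1); they miss things now and then, are a little off and sometimes report something else, mostly with a low value. They report only what shows in the picture. A call takes as long as a camera call.
- optics.search_frame(camera, target): "bbox" ([left, top, width, height] in pixels, round what is visible of it).
- optics.place_of(camera, target): "pixel" ([column, row] in pixels: a listed point, or the origin of a listed thing).
The state is a dict: "t": time; "joint_pos": joint angles; "qvel": joint speeds; "tau": joint torques, N m; "ee_pos": TCP position; "tool_rot": TCP orientation; "contact_force": force on the tool from outside, world axes, zero at the start; "ft_torque": the same for the moment, N m; "width": opening from 0.0 (shut) to 1.0 (fully open).
Only numpy, scipy, OpenCV 4.12 (cv2) and the standard library are available. Lean on these libraries where they do the work, as an engineer would, in place of code of your own. Each camera call takes 0.05 s, during which the arm holds its last target. There are 200 camera calls.

## Working session

There is one attempt and no reset: what is moved stays moved. The work goes in short steps, Python scripts to look and compute and a tool call to move; the robot and the scene stay as the last step left them, time stands still between calls to the robot, and variables do not carry over. Pictures are saved under pics/ and viewed, about 8 in all and at most 12, crops included, and the job is handed in when it is done.

Besides the shell and the picture viewer there is one more tool, called after "Request:" as name(argument=value, ...), one argument or row to a line, values as JSON. servo_tool: Moves the arm, as the interface text tells. Its arguments: {"type":"object","properties":{"increments":{"type":"array","items":{"type":"object","properties":{"travel":{"type":"array","items":{"type":"number"}},"twist":{"type":"array","items":{"type":"number"}},"jaw":{"type":"number"}}}},"newtons":{"type":"number"}},"required":["increments"]}

```bash
ls; mkdir -p pics; python3 - <<'E'
from bench import robot, optics
import cv2
for c in ("scene","top"):
    im=optics.read_camera(c); cv2.imwrite(f"pics/{c}0.png",im[:,:,::-1])
    print(c,optics.calibration(c))
    for n in ["pan_olives","olives_top","pan_pepperoni","pan_pineapple","cover_handle","board","board_top","stand","thermo_center","thermo_grip","can_red","can_blue","shaker","oil_bottle","chilli_jar","tubs","caddy"]:
        print(n,[(round(d["confidence"],2),[round(float(v)) for v in d["pixel"]]) for d in optics.place_of(c,n)[:2]])
print(robot.observe())
E
```

```text
pics
scene {'fov_y': 44.5142052943953, 'cx': 274.8992297001738, 'cy': 210.51600254819016, 'k1': 0.058946365165874856, 'R': array([[ 0.77151498,  0.63617327, -0.00694282],
       [ 0.50917827, -0.62397196, -0.59278705],
       [-0.3814474 ,  0.45380896, -0.80532932]]), 't': array([-446.18275783, -260.29862301, 1639.45058901])}
pan_olives [(0.71, [272, 206])]
olives_top []
pan_pepperoni [(0.81, [299, 185])]
pan_pineapple [(0.75, [240, 231])]
cover_handle [(0.69, [270, 206]), (0.64, [272, 179])]
board [(0.77, [328, 130]), (0.4, [272, 207])]
board_top [(0.71, [327, 126])]
stand [(0.96, [136, 306])]
thermo_center [(0.63, [128, 296])]
thermo_grip [(0.98, [122, 281])]
can_red [(0.66, [158, 264])]
can_blue [(0.84, [191, 282]), (0.63, [275, 181])]
shaker [(0.75, [221, 303])]
oil_bottle [(0.91, [242, 337]), (0.54, [272, 203])]
chilli_jar [(0.64, [373, 196]), (0.32, [328, 129])]
tubs [(0.62, [326, 284])]
caddy [(0.58, [271, 219])]
top {'fov_y': 48.27504940080413, 'cx': 279.1143416109233, 'cy': 208.42154924136483, 'k1': -0.0961447507648835, 'R': array([[ 0.02899575, -0.99926413,  0.02510883],
  
[... 678 characters left out ...]
, [281, 146])]
caddy []
{'t': 1.8, 'joint_pos': array([-1.19700864e+00,  3.19574422e-01,  1.56450956e+00,  2.21328468e-06,
        1.25742750e+00, -1.99849860e-02]), 'qvel': array([-0.00130569,  0.00035349, -0.00027176,  0.00020993, -0.00080543,
        0.00190741]), 'tau': array([-5.43588214e-05, -4.15407336e+01, -2.34417129e+01, -1.20433992e-04,
        1.82305016e-04,  9.80038237e-07]), 'ee_pos': array([ 220.62198085, -530.98907963,  231.34892924]), 'tool_rot': array([ 8.31767529e-01, -5.55124108e-01,  3.39038117e-05,  2.23371718e-05]), 'contact_force': array([-0.49920503,  0.1645539 ,  0.68254058]), 'ft_torque': array([-0.03491074, -0.00851614, -0.04173721]), 'width': 0.9990247658305988}
```

View both.

View pics/scene0.png

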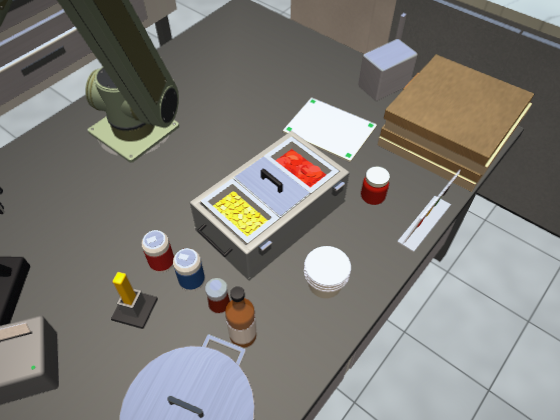

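View pics/top0.png

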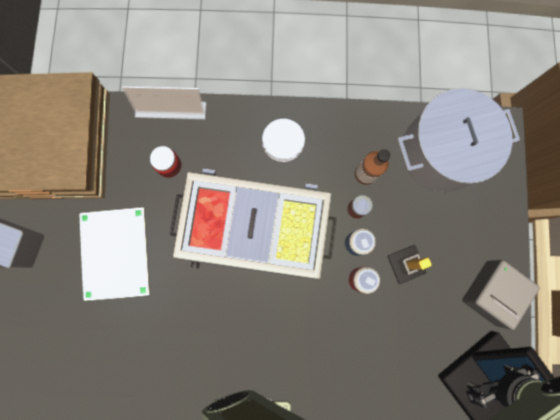

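```bash
cat > h.py <<'E'
import numpy as np, cv2
from bench import robot, optics
from scipy.spatial.transform import Rotation as Ro
from scipy.optimize import least_squares
def proj(c,X):
    K=optics.calibration(c); X=np.atleast_2d(X)
    p=X@np.array(K["R"]).T+K["t"]; s=p[:,:2]/p[:,2:]
    s=s*(1+K["k1"]*(s**2).sum(1,keepdims=True)); f=210/np.tan(np.radians(K["fov_y"]/2))
    return s*f+[K["cx"],K["cy"]]
def atz(c,px,z):
    "world xy at height z"
    return least_squares(lambda q:(proj(c,[[q[0],q[1],z]])[0]-px),[500,0]).x
def tri(ps,pt):
    r=least_squares(lambda q:np.r_[proj("scene",q)[0]-ps,proj("top",q)[0]-pt],[500,0,100.])
    return r.x.round(1),round(float(np.abs(r.fun).max()),1)
def delta(pos,R):
    "travel cm in tool axes, twist deg to reach pos, R"
    s=robot.observe(); A=Ro.from_quat(s["tool_rot"])
    return (A.inv().apply(np.array(pos)-s["ee_pos"])/10).round(2), np.degrees((A.inv()*R).as_rotvec()).round(1)
E
python3 - <<'E'
from h import *
P={"pan_pepperoni":((299,185),(214,226),45),"pan_pineapple":((240,231),(294,233),45),"cover_handle":((270,206),(252,221),173),"board_top":((327,126),(112,251),12),"stand":((136,306),(408,265),0),"thermo_grip":((122,281),(423,262),135),"thermo_center":((128,296),(419,263),85),
"can_red":((158,264),(355,279),0),"can_blue":((191,282),(358,243),0),"shaker":((221,303),(358,209),0),"oil":((242,337),(368,174),0),"chilli":((373,196),(168,168),0),"tubs":((326,284),(281,146),0)}
for n,(a,b,z) in P.items(): print(n,tri(a,b),atz("scene",a,z).round(),atz("top",b,z).round())
E
```

```text
pan_pepperoni (array([564.6, 116.8,  42.5]), 1.5) [568. 119.] [562. 114.]
pan_pineapple (array([ 547.5, -101.4,   47.9]), 1.1) [ 544. -102.] [550. -99.]
cover_handle (array([569.6,   5.7,  67.1]), 3.5) [616. -62.] [565.   9.]
board_top (array([482.5, 385.8,  20. ]), 2.5) [474. 386.] [487. 393.]
stand (array([ 476.1, -413.7,   12. ]), 1.3) [ 472. -410.] [ 474. -420.]
thermo_grip (array([ 479.3, -414.8,  143.8]), 0.0) [ 474. -413.] [ 479. -418.]
thermo_center (array([ 480.6, -421.4,   82.7]), 1.4) [ 484. -420.] [ 478. -424.]
can_red (array([ 424.7, -283.5,  -13.5]), 3.8) [ 425. -294.] [ 432. -272.]
can_blue (array([ 531.1, -278.5,    3.8]), 0.2) [ 530. -277.] [ 531. -280.]
shaker (array([ 628.1, -275.1,    3.6]), 1.4) [ 629. -272.] [ 626. -279.]
oil (array([ 7.274e+02, -3.055e+02,  4.000e-01]), 0.5) [ 728. -305.] [ 726. -307.]
chilli (array([729.5, 261. , -17.1]), 0.7) [736. 250.] [724. 256.]
tubs (array([798.6, -60.3,  -5.6]), 0.5) [799. -64.] [798. -59.]
```

The scene view shows the olives as the middle pan with its cover (handle at about (271,180)). The board is at top left with the red pan nearest to it. The stand and thermometer are at (125,290), with cans and shaker between them and the caddy. In the top view the handle is at (252,222) and the thermometer top at (425,264).

```bash
python3 - <<'E'
from h import *
print("handle",tri((271,180),(252,222)),atz("scene",(271,180),173),atz("top",(252,222),173))
im=cv2.imread("pics/top0.png"); im2=cv2.imread("pics/scene0.png")
for c,I in(("top",im),("scene",im2)):
    h=cv2.cvtColor(I,cv2.COLOR_BGR2HSV); m=cv2.inRange(h,(50,120,60),(75,255,255))
    n,l,s,ce=cv2.connectedComponentsWithStats(m)
    for i in range(1,n):
        if s[i,4]>6: print(c,"green",ce[i].round(1),s[i,4],atz(c,ce[i],12).round(1))
a=cv2.resize(im[160:285,165:345],None,fx=3,fy=3,interpolation=cv2.INTER_CUBIC)
b=cv2.resize(im[240:290,384:440],None,fx=4.6,fy=4.6,interpolation=cv2.INTER_CUBIC)
d=cv2.resize(im2[262:332,100:160],None,fx=4,fy=4,interpolation=cv2.INTER_CUBIC)
o=np.zeros((600,800,3),np.uint8); o[:a.shape[0],:a.shape[1]]=a; o[:b.shape[0],800-b.shape[1]:]=b; o[300:300+d.shape[0],545:545+d.shape[1]]=d
cv2.imwrite("pics/crop1.png",o)
E
```

```text
handle (array([562.4,   7.8, 165.9]), 0.5) [565.32253773   2.29879171] [562.49297585   8.50445499]
top green [138. 212.] 9 [596.2 328.3]
top green [ 84.2 217.2] 11 [576.9 477.8]
top green [ 87.9 294.2] 10 [368.  451.7]
scene green [312.5 101. ] 10 [368.2 449.4]
scene green [370.1 124.9] 10 [576.4 474.8]
scene green [288.8 128.6] 14 [387.  300.9]
scene green [348.1 154.6] 14 [594.9 327.1]
scene green [ 32.7 366.9] 9 [ 412.7 -655.5]
```

View pics/crop1.png

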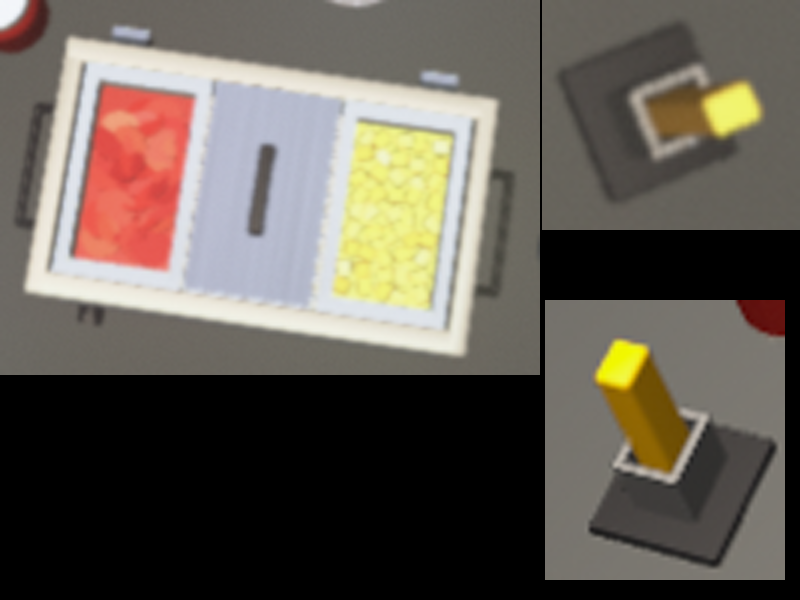

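```bash
python3 - <<'E'
from h import *
A=lambda p,z:atz("top",np.array(p)/3+[165,160]+0,z)
ang=lambda a,b:np.degrees(np.arctan2(*(np.array(a)-b)[::-1])).round(1)
e1,e2=A((267,150),180),A((256,230),180); print("handle",e1,e2,(e1+e2)/2,ang(e1,e2))
C=[A(p,145) for p in((70,40),(497,100),(465,354),(26,290))]
print("caddy",np.mean(C,0),ang(C[0],C[3]),ang(C[1],C[2]),ang(C[0],C[1])-90,ang(C[3],C[2])-90)
B=lambda p,z:atz("top",(np.array(p)-[543,0])/4.6+[384,240],z)
S=[B(p,10) for p in((560,75),(680,25),(735,155),(612,200))]
print("foot",np.mean(S,0),[ang(S[i],S[(i+1)%4]) for i in range(4)])
T=[B(p,160) for p in((702,100),(748,82),(761,110),(714,135))]
print("top",np.mean(T,0),[(ang(T[i],T[(i+1)%4]),np.linalg.norm(T[i]-T[(i+1)%4]).round(1)) for i in range(4)])
D=lambda p,z:atz("scene",(np.array(p)-[545,300])/4+[100,262],z)
for z,pp in((160,((620,340),(650,348),(625,390),(597,378))),(66,((613,466),(674,480),(710,417),(650,408)))):
    T=[D(p,z) for p in pp]; print(z,np.mean(T,0),[(ang(T[i],T[(i+1)%4]),np.linalg.norm(T[i]-T[(i+1)%4]).round(1)) for i in range(4)])
a=optics.place_of("scene","screen_view"); b=optics.place_of("top","screen_view"); print(a[:2],b[:2])
for n in("thermo_center","thermo_grip","thermo_lens"):
  p,q=optics.place_of("scene",n),optics.place_of("top",n)
  if p and q: print(n,tri(p[0]["pixel"],q[0]["pixel"]))
if a and b: print(tri(a[0]["pixel"],b[0]["pixel"]))
R=Ro.from_quat(robot.observe()["tool_rot"]); print(R.as_matrix().round(2))
E
```

```text
handle [590.60411245   4.54368878] [526.86065435  10.92910208] [558.7323834    7.73639543] -5.7
caddy [558.29510482   6.51900285] -6.8 -6.2 -6.200000000000003 -6.5
foot [ 474.33711341 -413.49602304] [np.float64(113.4), np.float64(23.5), np.float64(-69.4), np.float64(-156.6)]
top [ 476.02703367 -414.22970155] [(np.float64(111.9), np.float64(27.0)), (np.float64(25.5), np.float64(16.2)), (np.float64(-61.8), np.float64(29.1)), (np.float64(-160.6), np.float64(19.4))]
160 [ 479.1112762  -416.58204488] [(np.float64(-157.1), np.float64(18.2)), (np.float64(110.4), np.float64(27.5)), (np.float64(15.1), np.float64(18.2)), (np.float64(-69.5), np.float64(25.0))]
66 [ 478.96017074 -417.21989861] [(np.float64(-154.6), np.float64(38.0)), (np.float64(-70.0), np.float64(42.9)), (np.float64(29.7), np.float64(37.0)), (np.float64(108.0), np.float64(40.3))]
[] []
thermo_center (array([ 479.9, -421.6,   84.2]), 1.3)
thermo_grip (array([ 479.7, -414.5,  145.7]), 0.1)
[[ 0.38 -0.92  0.  ]
 [-0.92 -0.38 -0.  ]
 [ 0.   -0.   -1.  ]]
```

Caddy yaw is about −6.4° with its centre at (558.5, 7). The thermometer yaw is about +22.5°, since no screen shows on the faces seen from behind. The board is at (482, 388) with yaw 7°. I'll head for the cover first.

```bash
cat >> h.py <<'E'
def tool(a):
    "tool pointing down, jaw axis at world angle a (deg)"
    a=np.radians(a); x=np.array([np.cos(a),np.sin(a),0]); z=np.array([0,0,-1.]); return Ro.from_matrix(np.c_[x,np.cross(z,x),z])
E
python3 -c "
from h import *
print(delta([560,7,225],tool(-96.4)))"
```

```text
(array([-36.66, -51.98,   0.63]), array([-0., -0., 29.]))
```

Request:
servo_tool(
  increments=[
    {"travel": [-3.3,-4.7,0],"twist": [0,0,0],"jaw": 0.5},
    {"travel": [-3.3,-4.7,0],"twist": [0,0,0],"jaw": 0.5},
    {"travel": [-3.3,-4.7,0],"twist": [0,0,0],"jaw": 0.5},
    {"travel": [-3.3,-4.7,0],"twist": [0,0,0],"jaw": 0.5},
    {"travel": [-3.3,-4.7,0],"twist": [0,0,0],"jaw": 0.5},
  ],
  newtons=50,
)

```text
t: 2.82
ee_pos: [375.2, -286.9, 231.6]
tool_rot: [0.832, -0.555, 0.001, 0.0]
contact_force: [0.3, -0.5, -0.5]
width: 0.497
```

Request:
servo_tool(
  increments=[
    {"travel": [-3.3,-4.7,0],"twist": [0,0,0],"jaw": 0.5},
    {"travel": [-3.3,-4.7,0],"twist": [0,0,0],"jaw": 0.5},
    {"travel": [-3.3,-4.7,0],"twist": [0,0,0],"jaw": 0.5},
    {"travel": [-3.3,-4.7,0],"twist": [0,0,0],"jaw": 0.5},
    {"travel": [-3.3,-4.7,0],"twist": [0,0,0],"jaw": 0.5},
  ],
)

```text
t: 3.45
ee_pos: [528.9, -44.2, 231.5]
tool_rot: [0.832, -0.555, 0.0, -0.0]
contact_force: [1.1, -0.8, -0.1]
width: 0.499
```

Request:
servo_tool(
  increments=[
    {"travel": [-3.6,-4.9,0.6],"twist": [0,0,0],"jaw": 0.5},
    {"travel": [0,0,0],"twist": [0,0,9.7],"jaw": 0.5},
    {"travel": [0,0,0],"twist": [0,0,9.7],"jaw": 0.5},
    {"travel": [0,0,0],"twist": [0,0,9.6],"jaw": 0.5},
    {"travel": [0,0,0],"twist": [0,0,0],"jaw": 0.5},
  ],
)

```text
t: 4.08
ee_pos: [559.5, 6.2, 225.3]
tool_rot: [-0.667, 0.745, -0.0, -0.0]
contact_force: [-0.0, -0.4, 0.0]
width: 0.501
```

```bash
python3 - <<'E'
from h import *
s=robot.observe(); print(s["t"],s["ee_pos"],s["width"],delta([560,7,156],tool(-96.4)))
im=optics.read_camera("scene")[:,:,::-1]; im2=optics.read_camera("top")[:,:,::-1]
o=np.zeros((600,800,3),np.uint8)
o[:600,:400]=cv2.resize(im[120:270,215:315],(400,600),interpolation=2); o[:480,400:]=cv2.resize(im2[160:280,200:300],(400,480),interpolation=2)
cv2.imwrite("pics/p2.png",o)
for c in("scene","top"): print(c,proj(c,[s["ee_pos"],s["ee_pos"]-[0,0,69]]), [d for d in optics.place_of(c,"cover_handle")[:2]])
E
```

```text
4.075 [559.49542585   6.19259172 225.30477432] 0.5005854299208021 (array([-0.09, -0.04,  6.93]), array([-0. , -0. ,  0.1]))
scene [[269.89947666 164.07679405]
 [270.30284732 182.18167078]] [{'pixel': [272.6, 181.9], 'confidence': 0.84}, {'pixel': [240.5, 231.9], 'confidence': 0.59}]
top [[252.22643574 220.99212501]
 [253.13259602 223.96687264]] [{'pixel': [251.0, 222.6], 'confidence': 0.63}]
```

View pics/p2.png

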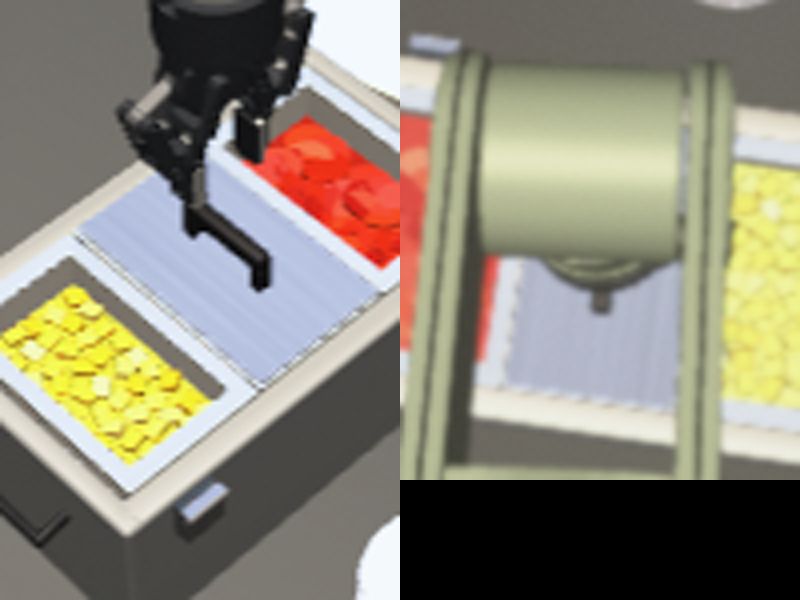

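The fingers stand open over the handle, with one on each side of the bar. Next I go down.

Request:
servo_tool(
  increments=[
    {"travel": [-0.1,-0.2,2.5],"jaw": 0.5},
    {"travel": [0,0,2.5],"jaw": 0.5},
    {"travel": [0,0,1.9],"jaw": 0.5},
    {"jaw": 0.5},
    {"jaw": 0.3},
  ],
  newtons=50,
)

```text
invalid input
```

Request:
servo_tool(
  increments=[
    {"jaw": 0},
    {"jaw": 0},
    {"jaw": 0},
    {"jaw": 0},
    {"jaw": 0},
  ],
  newtons=50,
)

```text
invalid input
```

Request:
servo_tool(
  increments=[
    {"travel": [0,0,-1],"jaw": 0},
    {"travel": [0,0,-1],"jaw": 0},
    {"travel": [0,0,-1],"jaw": 0},
    {"jaw": 0},
    {"jaw": 0},
  ],
)

```text
invalid input
```

```bash
python3 - <<'E'
from h import *
s=robot.observe(); print(s["t"],s["ee_pos"],s["width"],s["contact_force"],s["ft_torque"])
im=optics.read_camera("scene")[:,:,::-1]
cv2.imwrite("pics/p3.png",cv2.resize(im[100:290,180:380],(630,600),interpolation=2))
E
```

```text
4.275 [559.442437     6.04991491 225.33591379] 0.5020146818410196 [ 0.79692488  0.0654662  -0.1066707 ] [0.05590984 0.00310687 0.0147506 ]
```

View pics/p3.png

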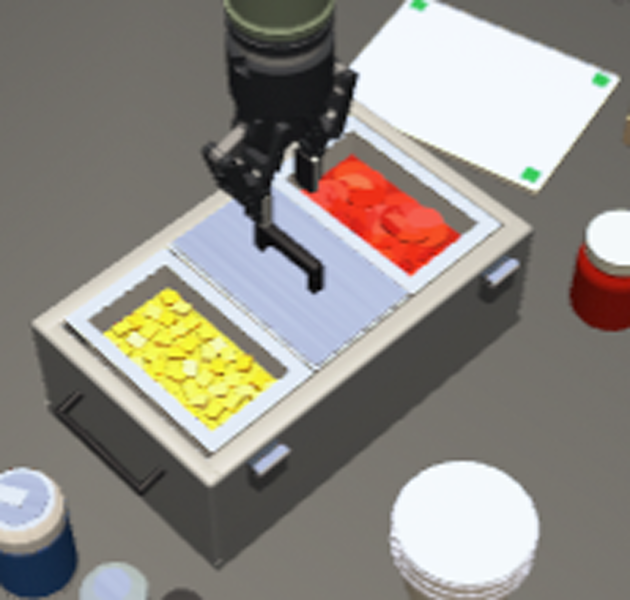

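Nothing moved: the rows need every field filled in. The picture shows the gripper still above the handle.

Request:
servo_tool(
  increments=[
    {"travel": [-0.1,-0.2,2.5],"twist": [0,0,0],"jaw": 0.5},
    {"travel": [0,0,2.5],"twist": [0,0,0],"jaw": 0.5},
    {"travel": [0,0,1.9],"twist": [0,0,0],"jaw": 0.5},
    {"travel": [0,0,0],"twist": [0,0,0],"jaw": 0.5},
    {"travel": [0,0,0],"twist": [0,0,0],"jaw": 0.3},
  ],
  newtons=50,
)

```text
t: 4.95
ee_pos: [562.2, 6.8, 157.2]
tool_rot: [-0.666, 0.746, -0.001, 0.001]
contact_force: [-1.1, -0.2, -0.1]
width: 0.308
```

Request:
servo_tool(
  increments=[
    {"travel": [0,0,0],"twist": [0,0,0],"jaw": 0},
    {"travel": [0,0,0],"twist": [0,0,0],"jaw": 0},
    {"travel": [0,0,0],"twist": [0,0,0],"jaw": 0},
    {"travel": [0,0,0],"twist": [0,0,0],"jaw": 0},
    {"travel": [0,0,0],"twist": [0,0,0],"jaw": 0},
  ],
  newtons=50,
)

```text
t: 5.58
ee_pos: [562.4, 6.9, 157.6]
tool_rot: [-0.666, 0.746, -0.001, 0.001]
contact_force: [-0.4, 0.7, 6.4]
width: 0.126
```

Request:
servo_tool(
  increments=[
    {"travel": [0,0,-1],"twist": [0,0,0],"jaw": 0},
    {"travel": [0,0,-1],"twist": [0,0,0],"jaw": 0},
    {"travel": [0,0,-2],"twist": [0,0,0],"jaw": 0},
    {"travel": [0,0,-2],"twist": [0,0,0],"jaw": 0},
    {"travel": [0,0,0],"twist": [0,0,0],"jaw": 0},
  ],
  newtons=70,
)

```text
t: 6.2
ee_pos: [562.4, 6.9, 217.9]
tool_rot: [-0.666, 0.746, -0.001, 0.001]
contact_force: [-0.4, -0.2, -2.4]
width: 0.124
```

```bash
python3 - <<'E'
from h import *
s=robot.observe(); print(s["t"],s["ee_pos"],s["width"],s["contact_force"],s["ft_torque"])
im=optics.read_camera("scene")[:,:,::-1]
cv2.imwrite("pics/p4.png",cv2.resize(im[100:290,180:380],(630,600),interpolation=2))
print(optics.place_of("scene","olives_top"),optics.place_of("scene","cover_handle"),proj("scene",[[561,7,120]]))
print(delta([482,388,217.5],tool(-82.9)))
E
```

```text
6.2 [562.43868491   6.86683459 217.89959348] 0.12407078798324582 [-0.36284057 -0.15645367 -2.36868054] [-0.01365672 -0.01688246  0.00204344]
[] [{'pixel': [271.8, 163.8], 'confidence': 0.8}] [[271.14567811 191.19424392]]
(array([-36.99,  12.12,  -0.2 ]), array([  0.1,  -0. , -13.5]))
```

View pics/p4.png

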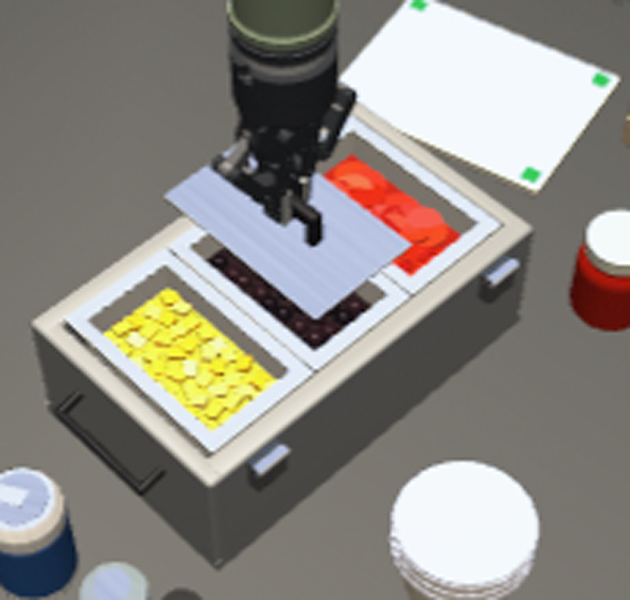

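The cover is lifted level and the olives show beneath it. Now over to the board.

Request:
servo_tool(
  increments=[
    {"travel": [-3,1,0],"twist": [0,0,0],"jaw": 0},
    {"travel": [-4.25,1.4,0],"twist": [0,0,0],"jaw": 0},
    {"travel": [-4.25,1.4,0],"twist": [0,0,0],"jaw": 0},
    {"travel": [-4.25,1.4,0],"twist": [0,0,0],"jaw": 0},
    {"travel": [-4.25,1.4,0],"twist": [0,0,0],"jaw": 0},
  ],
)

```text
t: 6.98
ee_pos: [517.4, 214.1, 215.1]
tool_rot: [-0.666, 0.746, 0.0, -0.001]
contact_force: [0.2, 0.4, -2.3]
width: 0.124
```

Request:
servo_tool(
  increments=[
    {"travel": [-4.25,1.4,0],"twist": [0,0,0],"jaw": 0},
    {"travel": [-4.25,1.4,0],"twist": [0,0,0],"jaw": 0},
    {"travel": [-4.25,1.4,0],"twist": [0,0,0],"jaw": 0},
    {"travel": [-4.25,1.4,0],"twist": [0,0,-7],"jaw": 0},
    {"travel": [0,0,0],"twist": [0,0,-6.5],"jaw": 0},
  ],
)

```text
t: 7.6
ee_pos: [480.4, 391.0, 214.5]
tool_rot: [0.752, -0.659, -0.001, 0.001]
contact_force: [0.4, -0.7, -1.8]
width: 0.122
```

```bash
python3 - <<'E'
from h import *
s=robot.observe(); print(s["t"],s["ee_pos"],s["width"],s["contact_force"])
print(delta([482,388,31],tool(-82.9)))
E
```

```text
7.6 [480.37072968 390.99040767 214.46171211] 0.12215636755274198 [ 0.38698877 -0.74884372 -1.78948274]
(array([ 0.31, -0.16, 18.35]), array([ 0.1, -0. ,  0.4]))
```

Request:
servo_tool(
  increments=[
    {"travel": [0.3,-0.15,4],"twist": [0,0,0],"jaw": 0},
    {"travel": [0,0,4.5],"twist": [0,0,0],"jaw": 0},
    {"travel": [0,0,4.5],"twist": [0,0,0],"jaw": 0},
    {"travel": [0,0,3],"twist": [0,0,0],"jaw": 0},
    {"travel": [0,0,1],"twist": [0,0,0],"jaw": 0},
  ],
)

```text
t: 8.22
ee_pos: [482.1, 384.2, 43.2]
tool_rot: [0.749, -0.662, -0.001, 0.003]
contact_force: [-0.7, 0.4, -1.0]
width: 0.123
```

Request:
servo_tool(
  increments=[
    {"travel": [0,0,0.4],"twist": [0,0,0],"jaw": 0},
    {"travel": [0,0,0.3],"twist": [0,0,0],"jaw": 0},
    {"travel": [0,0,0.3],"twist": [0,0,0],"jaw": 0},
    {"travel": [0,0,0],"twist": [0,0,0],"jaw": 0},
  ],
)

```text
t: 8.72
ee_pos: [483.8, 385.6, 36.7]
tool_rot: [0.749, -0.662, 0.0, -0.0]
contact_force: [-0.0, 0.6, -2.1]
width: 0.13
```

Request:
servo_tool(
  increments=[
    {"travel": [0,0,0.2],"twist": [0,0,0],"jaw": 0},
    {"travel": [0,0,0.2],"twist": [0,0,0],"jaw": 0},
    {"travel": [0,0,0],"twist": [0,0,0],"jaw": 0},
  ],
)

```text
t: 9.1
ee_pos: [483.6, 385.3, 32.1]
tool_rot: [0.749, -0.662, 0.0, 0.0]
contact_force: [-0.1, 0.0, -1.4]
width: 0.126
```

Request:
servo_tool(
  increments=[
    {"travel": [0,0,0.2],"twist": [0,0,0],"jaw": 0},
    {"travel": [0,0,0],"twist": [0,0,0],"jaw": 0},
  ],
)

```text
t: 9.35
ee_pos: [483.8, 385.5, 30.7]
tool_rot: [0.749, -0.662, 0.0, -0.0]
contact_force: [-0.6, -0.4, 0.7]
width: 0.122
```

Request:
servo_tool(
  increments=[
    {"travel": [0,0,0.05],"twist": [0,0,0],"jaw": 0},
    {"travel": [0,0,0],"twist": [0,0,0],"jaw": 0},
    {"travel": [0,0,0],"twist": [0,0,0],"jaw": 0.25},
    {"travel": [0,0,0],"twist": [0,0,0],"jaw": 0.5},
    {"travel": [0,0,0],"twist": [0,0,0],"jaw": 0.5},
  ],
)

```text
t: 9.98
ee_pos: [483.7, 385.4, 29.6]
tool_rot: [0.749, -0.662, 0.0, 0.0]
contact_force: [-0.5, 0.2, 0.2]
width: 0.503
```

Request:
servo_tool(
  increments=[
    {"travel": [0,0,-2],"twist": [0,0,0],"jaw": 0.5},
    {"travel": [0,0,-5],"twist": [0,0,0],"jaw": 0.5},
    {"travel": [0,0,-6],"twist": [0,0,0],"jaw": 0.5},
    {"travel": [0,0,-6],"twist": [0,0,0],"jaw": 0.8},
    {"travel": [0,0,-5],"twist": [0,0,0],"jaw": 0.8},
  ],
)

```text
t: 10.6
ee_pos: [483.8, 385.5, 272.5]
tool_rot: [0.749, -0.662, 0.0, -0.001]
contact_force: [-0.4, 0.3, 0.1]
width: 0.795
```

```bash
python3 - <<'E'
from h import *
s=robot.observe(); print(s["t"],s["ee_pos"],s["width"],s["contact_force"])
im=optics.read_camera("scene")[:,:,::-1]
cv2.imwrite("pics/p5.png",cv2.resize(im[60:240,210:400],(630,600),interpolation=2))
print(delta([479,-416,260],tool(-67.5)), delta([479,-416,260],tool(-83)))
for c in("top","scene"):
  for n in("olives_top","pan_olives","pan_pepperoni","pan_pineapple","thermo_grip","screen_view"):
    for d in optics.place_of(c,n)[:1]: print(c,n,d)
E
```

```text
10.6 [483.79221724 385.53185864 272.45251113] 0.7947683771759863 [-0.37344492  0.32111847  0.14897577]
(array([79.64, 10.6 ,  1.25]), array([ -0.8,   0.3, -15.4])) (array([79.64, 10.6 ,  1.25]), array([-0.7,  0.4,  0.1]))
top pan_olives {'pixel': [423.1, 262.1], 'confidence': 0.44}
top pan_pepperoni {'pixel': [112.7, 254.8], 'confidence': 0.54}
top pan_pineapple {'pixel': [291.1, 233.0], 'confidence': 0.89}
top thermo_grip {'pixel': [421.3, 261.6], 'confidence': 0.56}
top screen_view {'pixel': [358.8, 280.6], 'confidence': 0.69}
scene olives_top {'pixel': [272.9, 190.7], 'confidence': 0.71}
scene pan_olives {'pixel': [270.7, 205.7], 'confidence': 0.72}
scene pan_pepperoni {'pixel': [299.6, 188.4], 'confidence': 0.77}
scene pan_pineapple {'pixel': [330.2, 127.2], 'confidence': 0.58}
scene thermo_grip {'pixel': [120.1, 281.5], 'confidence': 0.64}
```

View pics/p5.png

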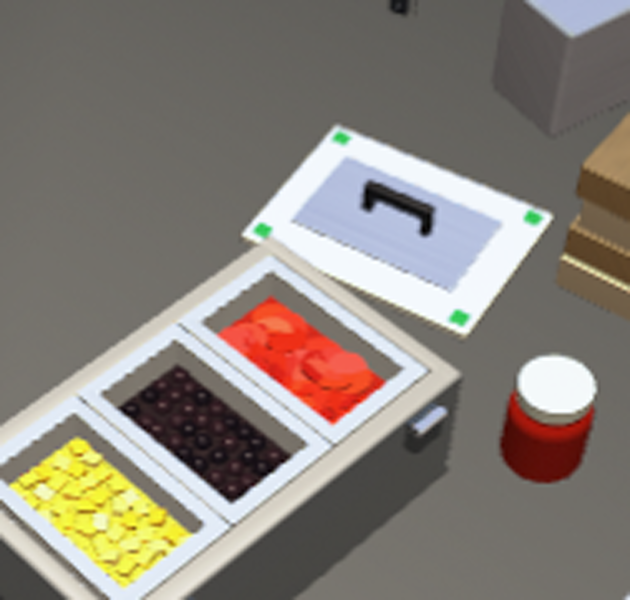

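The cover lies flat within the board. Next I move to the thermometer, high over everything.

Request:
servo_tool(
  increments=[
    {"travel": [5,0.66,0],"twist": [0,0,0],"jaw": 0.8},
    {"travel": [5,0.66,0],"twist": [0,0,0],"jaw": 0.8},
    {"travel": [5,0.66,0],"twist": [0,0,0],"jaw": 0.8},
    {"travel": [5,0.66,0],"twist": [0,0,0],"jaw": 0.8},
    {"travel": [5,0.66,0],"twist": [0,0,0],"jaw": 0.8},
  ],
)

```text
t: 11.88
ee_pos: [481.5, 131.7, 269.8]
tool_rot: [0.749, -0.662, 0.0, -0.0]
contact_force: [0.9, -0.3, 0.2]
width: 0.799
```

Request:
servo_tool(
  increments=[
    {"travel": [5,0.66,0],"twist": [0,0,0],"jaw": 0.8},
    {"travel": [5,0.66,0],"twist": [0,0,0],"jaw": 0.8},
    {"travel": [5,0.66,0],"twist": [0,0,0],"jaw": 0.8},
    {"travel": [5,0.66,0],"twist": [0,0,0],"jaw": 0.8},
    {"travel": [5,0.66,0],"twist": [0,0,0],"jaw": 0.8},
  ],
)

```text
t: 12.5
ee_pos: [479.5, -120.5, 269.9]
tool_rot: [0.749, -0.662, 0.0, -0.0]
contact_force: [-0.1, 1.7, -0.3]
width: 0.8
```

Request:
servo_tool(
  increments=[
    {"travel": [5,0.66,0],"twist": [0,0,0],"jaw": 0.8},
    {"travel": [5,0.66,0],"twist": [0,0,0],"jaw": 0.8},
    {"travel": [5,0.66,0],"twist": [0,0,0],"jaw": 0.8},
    {"travel": [5,0.66,0],"twist": [0,0,-7.7],"jaw": 0.8},
    {"travel": [0,0,0],"twist": [0,0,-7.7],"jaw": 0.8},
  ],
)

```text
t: 13.12
ee_pos: [477.7, -323.9, 269.0]
tool_rot: [0.831, -0.556, -0.0, 0.0]
contact_force: [-0.5, -0.4, 0.0]
width: 0.798
```

```bash
python3 - <<'E'
from h import *
s=robot.observe(); print(s["t"],s["ee_pos"],s["width"],s["contact_force"])
print(delta([478,-416,230],tool(-67.5)))
T=[]
for k in range(3):
  p,q=optics.place_of("scene","thermo_grip"),optics.place_of("top","thermo_grip")
  if p and q: print(tri(p[0]["pixel"],q[0]["pixel"]),p[0],q[0],atz("scene",p[0]["pixel"],135))
E
```

```text
13.125 [ 477.6935698  -323.94844201  269.04175838] 0.7976513876493811 [-0.45649174 -0.39374763  0.01773525]
(array([8.52, 3.49, 3.91]), array([ 0., -0., -0.]))
(array([ 477.5, -415.3,  140.1]), 1.6) {'pixel': [120.1, 281.5], 'confidence': 0.64} {'pixel': [421.3, 261.6], 'confidence': 0.56} [ 471.58942978 -416.5251667 ]
(array([ 477.5, -415.3,  140.1]), 1.6) {'pixel': [120.1, 281.5], 'confidence': 0.64} {'pixel': [421.3, 261.6], 'confidence': 0.56} [ 471.58942978 -416.5251667 ]
(array([ 477.5, -415.3,  140.1]), 1.6) {'pixel': [120.1, 281.5], 'confidence': 0.64} {'pixel': [421.3, 261.6], 'confidence': 0.56} [ 471.58942978 -416.5251667 ]
```

Request:
servo_tool(
  increments=[
    {"travel": [4.3,1.75,0.5],"twist": [0,0,0],"jaw": 0.8},
    {"travel": [4.2,1.75,1.5],"twist": [0,0,0],"jaw": 0.8},
    {"travel": [0,0,2],"twist": [0,0,0],"jaw": 0.8},
    {"travel": [0,0,2.5],"twist": [0,0,0],"jaw": 0.8},
    {"travel": [0,0,0],"twist": [0,0,0],"jaw": 0.8},
  ],
)

```text
t: 14.05
ee_pos: [477.5, -411.2, 203.0]
tool_rot: [0.831, -0.556, -0.002, -0.0]
contact_force: [0.1, 0.8, -0.1]
width: 0.798
```

```bash
python3 - <<'E'
from h import *
s=robot.observe(); print(s["t"],s["ee_pos"],s["width"])
im=optics.read_camera("scene")[:,:,::-1]
o=cv2.resize(im[220:340,80:200],(600,600),interpolation=2)
for X in (s["ee_pos"],[478,-415.5,160],[478,-415.5,66]):
    p=(proj("scene",X)[0]-[80,220]+.5)*5; cv2.circle(o,tuple(int(v) for v in p),4,(255,0,255),1)
cv2.imwrite("pics/p6.png",o)
print(delta([478,-415.5,116],tool(-67.5)))
E
```

```text
14.05 [ 477.50792448 -411.22208615  203.00223486] 0.7982520858005707
(array([0.34, 0.16, 8.86]), array([ 0. ,  0.1, -0. ]))
```

View pics/p6.png

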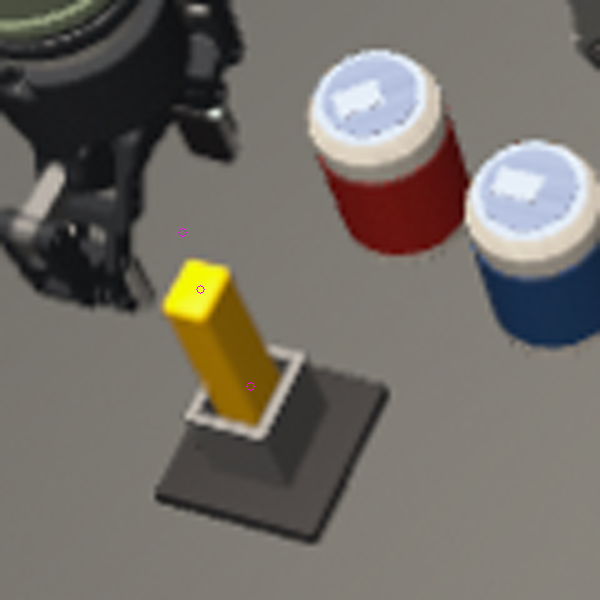

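The thermometer top sits where predicted, and the fingers straddle it along its wide axis. Now I descend.

Request:
servo_tool(
  increments=[
    {"travel": [0.35,0.15,1],"twist": [0,0,0],"jaw": 0.8},
    {"travel": [0,0,2.5],"twist": [0,0,0],"jaw": 0.8},
    {"travel": [0,0,2.5],"twist": [0,0,0],"jaw": 0.8},
    {"travel": [0,0,2],"twist": [0,0,0],"jaw": 0.8},
    {"travel": [0,0,0.7],"twist": [0,0,0],"jaw": 0.8},
  ],
)

```text
t: 14.72
ee_pos: [478.0, -416.2, 117.1]
tool_rot: [0.831, -0.556, -0.0, 0.0]
contact_force: [-0.2, 0.5, -0.6]
width: 0.797
```

Request:
servo_tool(
  increments=[
    {"travel": [0,0,0],"twist": [0,0,0],"jaw": 0.6},
    {"travel": [0,0,0],"twist": [0,0,0],"jaw": 0.45},
    {"travel": [0,0,0],"twist": [0,0,0],"jaw": 0.3},
    {"travel": [0,0,0],"twist": [0,0,0],"jaw": 0.2},
    {"travel": [0,0,0],"twist": [0,0,0],"jaw": 0.1},
  ],
  newtons=40,
)

```text
t: 15.35
ee_pos: [478.6, -416.6, 119.0]
tool_rot: [0.831, -0.556, 0.001, 0.0]
contact_force: [-0.4, 1.1, 5.6]
width: 0.321
```

Request:
servo_tool(
  increments=[
    {"travel": [0,0,0],"twist": [0,0,0],"jaw": 0},
    {"travel": [0,0,0],"twist": [0,0,0],"jaw": 0},
  ],
  newtons=40,
)

```text
t: 15.6
ee_pos: [478.5, -416.6, 119.0]
tool_rot: [0.831, -0.556, 0.001, 0.0]
contact_force: [-0.6, 1.4, 6.1]
width: 0.324
```

Request:
servo_tool(
  increments=[
    {"travel": [0,0,-0.7],"twist": [0,0,0],"jaw": 0},
    {"travel": [0,0,-1.5],"twist": [0,0,0],"jaw": 0},
    {"travel": [0,0,-2.5],"twist": [0,0,0],"jaw": 0},
    {"travel": [0,0,-3.5],"twist": [0,0,0],"jaw": 0},
    {"travel": [0,0,-4],"twist": [0,0,0],"jaw": 0},
  ],
  newtons=60,
)

```text
t: 16.23
ee_pos: [477.9, -416.2, 241.1]
tool_rot: [0.831, -0.556, -0.0, 0.0]
contact_force: [0.4, -0.5, -0.4]
width: 0.318
```

Request:
servo_tool(
  increments=[
    {"travel": [0,0,-3],"twist": [0,0,0],"jaw": 0},
    {"travel": [0,0,-1.5],"twist": [0,0,0],"jaw": 0},
    {"travel": [0,0,0],"twist": [0,0,0],"jaw": 0},
  ],
)

```text
t: 16.6
ee_pos: [478.3, -416.5, 285.7]
tool_rot: [0.831, -0.556, 0.001, 0.0]
contact_force: [0.4, -0.4, -1.4]
width: 0.32
```

```bash
python3 - <<'E'
from h import *
s=robot.observe(); print(s["t"],s["ee_pos"],s["width"],s["contact_force"],s["ft_torque"])
im=optics.read_camera("scene")[:,:,::-1]
a=cv2.resize(im[190:340,70:170],(400,600),interpolation=2)
im2=optics.read_camera("top")[:,:,::-1]
b=cv2.resize(im2[210:310,380:480],(400,400),interpolation=2)
o=np.zeros((600,800,3),np.uint8); o[:,:400]=a; o[:400,400:]=b
cv2.imwrite("pics/p7.png",o)
print(proj("scene",[s["ee_pos"]-[0,0,109],s["ee_pos"]+[0,0,41]]))
print(delta([560,7,285],tool(-96.4)))
E
```

```text
16.6 [ 478.31721579 -416.51949293  285.74020282] 0.3199041776554918 [ 0.41843964 -0.43094327 -1.44769919] [ 0.00065877  0.00351413 -0.03523103]
[[117.38018909 273.99773949]
 [ 97.78685038 235.95101522]]
(array([-35.94, -23.77,  -0.1 ]), array([ 0.1,  0.1, 28.9]))
```

View pics/p7.png

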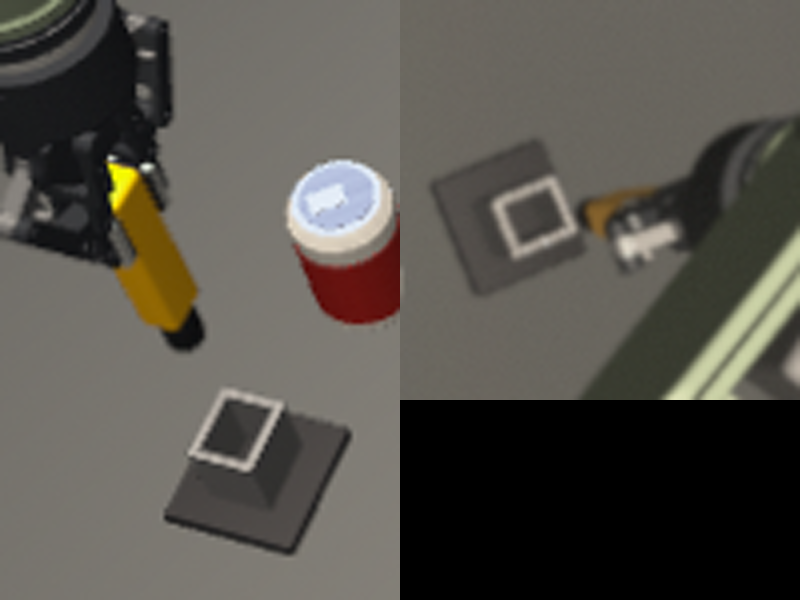

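The thermometer is out of the stand and upright, its lens clear at z ≈ 177, and no screen shows on the back face. Now I carry it over.

Request:
servo_tool(
  increments=[
    {"travel": [-2,-1.32,0],"twist": [0,0,0],"jaw": 0},
    {"travel": [-3.5,-2.32,0],"twist": [0,0,0],"jaw": 0},
    {"travel": [-3.5,-2.32,0],"twist": [0,0,0],"jaw": 0},
    {"travel": [-3.5,-2.32,0],"twist": [0,0,0],"jaw": 0},
    {"travel": [-3.5,-2.32,0],"twist": [0,0,0],"jaw": 0},
  ],
)

```text
t: 17.32
ee_pos: [514.5, -225.1, 283.8]
tool_rot: [0.831, -0.556, -0.001, -0.0]
contact_force: [-0.1, -0.1, -0.4]
width: 0.32
```

Request:
servo_tool(
  increments=[
    {"travel": [-3.5,-2.32,0],"twist": [0,0,0],"jaw": 0},
    {"travel": [-3.5,-2.32,0],"twist": [0,0,0],"jaw": 0},
    {"travel": [-3.5,-2.32,0],"twist": [0,0,0],"jaw": 0},
    {"travel": [-3.5,-2.32,0],"twist": [0,0,0],"jaw": 0},
    {"travel": [-3.5,-2.32,0],"twist": [0,0,0],"jaw": 0},
  ],
)

```text
t: 17.95
ee_pos: [554.4, -19.3, 283.8]
tool_rot: [0.831, -0.556, -0.001, 0.0]
contact_force: [1.3, -0.5, -0.3]
width: 0.32
```

Request:
servo_tool(
  increments=[
    {"travel": [-2.3,-1.55,0],"twist": [0,0,0],"jaw": 0},
    {"travel": [0,0,0],"twist": [0,0,9.6],"jaw": 0},
    {"travel": [0,0,0],"twist": [0,0,9.6],"jaw": 0},
    {"travel": [0,0,0],"twist": [0,0,9.6],"jaw": 0},
    {"travel": [0,0,0],"twist": [0,0,0],"jaw": 0},
  ],
)

```text
t: 18.58
ee_pos: [559.9, 6.3, 283.9]
tool_rot: [-0.668, 0.744, 0.001, -0.001]
contact_force: [-0.5, -0.9, -1.0]
width: 0.317
```

```bash
python3 - <<'E'
from h import *
s=robot.observe(); print(s["t"],s["ee_pos"],s["width"],s["contact_force"])
im=optics.read_camera("scene"); optics.read_camera("top")
cv2.imwrite("pics/p8raw.png",im[:,:,::-1])
for n in("thermo_grip","thermo_center","thermo_lens","olives_top"):
    print(n,[(d["confidence"],d["pixel"]) for c in("scene","top") for d in optics.place_of(c,n)[:1]])
e=s["ee_pos"]; print(proj("scene",[e+[0,0,16],e-[0,0,34],e-[0,0,109],[561,7,120]]))
print("olives",atz("scene",[272.9,190.7],120),delta([561,7,249],tool(-96.4)))
E
```

```text
18.575 [559.88777693   6.28632944 283.90989581] 0.3169776743819327 [-0.49013307 -0.88296786 -1.02104627]
thermo_grip [(0.62, [266.0, 139.9])]
thermo_center [(0.77, [268.3, 156.5])]
thermo_lens [(0.95, [271.7, 175.6])]
olives_top [(0.65, [273.4, 187.8]), (0.73, [252.9, 224.6])]
[[269.57578618 142.62243806]
 [269.89766827 157.27384855]
 [270.34161578 177.50882716]
 [271.14567811 191.19424392]]
olives [563.48356421  11.14009967] (array([-0.18,  0.  ,  3.58]), array([-0. , -0. ,  0.1]))
```

```bash
python3 - <<'E'
from h import *
s=robot.observe(); e=s["ee_pos"]
im=cv2.imread("pics/p8raw.png"); h=cv2.cvtColor(im,cv2.COLOR_BGR2HSV)
print("olive top-cam",atz("top",[252.9,224.6],120),"joint",tri((273.1,189.3),(252.9,224.6)))
m=cv2.inRange(h,(12,120,60),(35,255,255))
for r in range(128,180,3):
    c=np.nonzero(m[r,250:290])[0]; 
    if len(c): print(r,c.min()+250,c.max()+250,end="; ")
# predicted body outline for upright thermo, yaw -6.4
a=np.radians(-6.4); ux,uy=np.array([np.cos(a),np.sin(a),0]),np.array([-np.sin(a),np.cos(a),0])
o=cv2.resize(im[110:210,220:320],(600,600),interpolation=2)
for z in(41,-77):
    q=[e+sx*11*ux+sy*14*uy+[0,0,z] for sx,sy in((1,1),(1,-1),(-1,-1),(-1,1))]
    p=((proj("scene",q)-[220,110]+.5)*6).astype(int); cv2.polylines(o,[p],True,(255,0,255),1)
cv2.imwrite("pics/p8.png",o)
E
```

```text
olive top-cam [561.42869886   7.92798525] joint (array([562.4,   9.4, 126. ]), 1.0)
131 270 270; 134 270 275; 137 268 275; 140 268 276; 143 268 276; 146 269 275; 149 269 275; 152 268 275; 155 263 275; 158 264 275; 161 264 275; 164 264 275; 167 264 275; 170 264 273; 173 268 269;
```

View pics/p8.png

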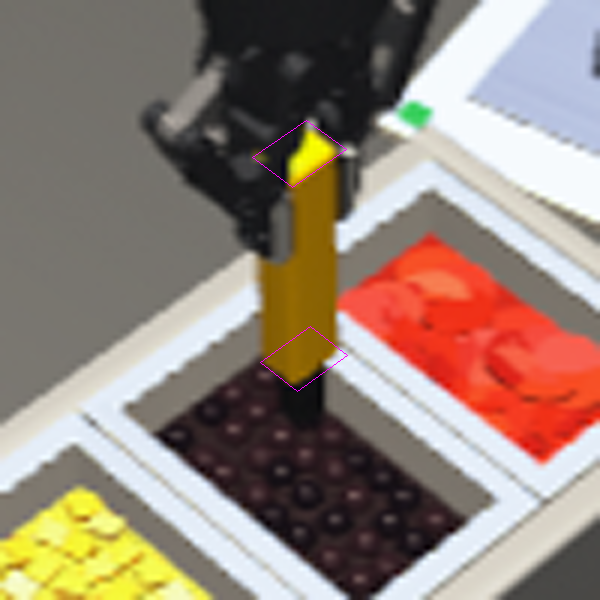

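The body is upright and matches the predicted outline. The remaining step is to centre it (about 2 mm) and lower it to 20 mm above the olives.

Request:
servo_tool(
  increments=[
    {"travel": [-0.2,-0.18,0.5],"twist": [0,0,0],"jaw": 0},
    {"travel": [0,0,1],"twist": [0,0,0],"jaw": 0},
    {"travel": [0,0,1],"twist": [0,0,0],"jaw": 0},
    {"travel": [0,0,0.7],"twist": [0,0,0],"jaw": 0},
    {"travel": [0,0,0.3],"twist": [0,0,0],"jaw": 0},
  ],
)

```text
t: 19.7
ee_pos: [562.6, 7.0, 249.0]
tool_rot: [-0.667, 0.745, 0.0, -0.0]
contact_force: [0.7, -0.6, -1.2]
width: 0.322
```

Request:
servo_tool(
  increments=[
    {"travel": [0,0,0],"twist": [0,0,0],"jaw": 0},
    {"travel": [0,0,0],"twist": [0,0,0],"jaw": 0},
  ],
)

```text
t: 19.95
ee_pos: [563.0, 7.0, 250.1]
tool_rot: [-0.667, 0.745, -0.0, 0.0]
contact_force: [0.0, 1.0, -0.4]
width: 0.322
```

```bash
python3 - <<'E'
from h import *
s=robot.observe(); e=s["ee_pos"]; print(s["t"],e,s["width"],s["contact_force"],delta([562,8,249],tool(-96.4)))
im=optics.read_camera("scene")
o=im[:,:,::-1].copy()
cv2.imwrite("pics/p9.png",cv2.resize(o[100:340,80:400],(800,600),interpolation=2))
for n in("thermo_lens","olives_top","thermo_center"): print(n,[(d["confidence"],d["pixel"]) for d in optics.place_of("scene",n)[:1]])
print(proj("scene",[e-[0,0,109],[562,8,120],e-[0,0,34]]))
E
```

```text
19.95 [563.04732721   7.04253406 250.1420304 ] 0.32184981835370646 [ 0.01681659  1.04227843 -0.41620462] (array([-0.08,  0.11,  0.11]), array([-0. , -0. ,  0.1]))
thermo_lens [(0.6, [271.4, 188.3])]
olives_top [(0.59, [273.0, 194.3])]
thermo_center [(0.57, [270.7, 165.8])]
[[271.66475539 186.43454976]
 [271.6881871  191.15107908]
 [271.29475314 167.06427283]]
```

View pics/p9.png

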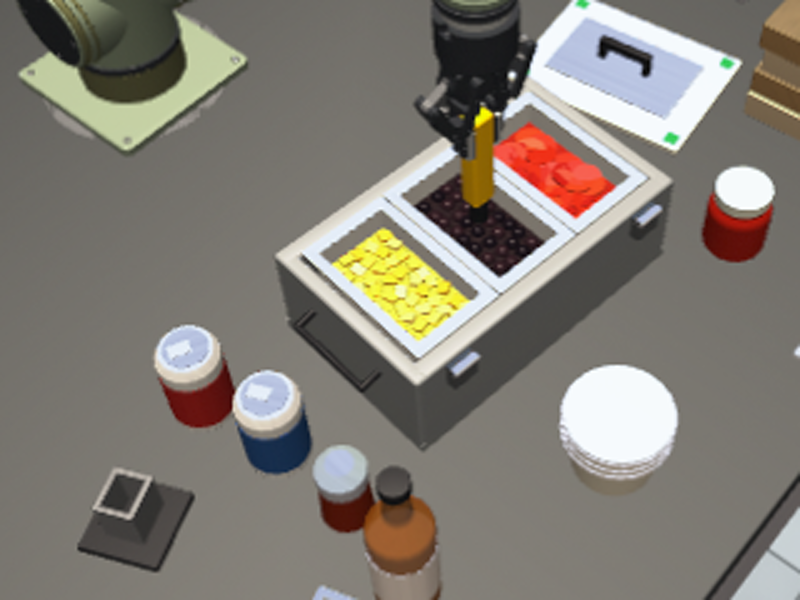

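The lens hangs upright over the olives, the cover lies flat on the board, and the other goods have not moved. I'm handing in.

```bash
python3 -c "
from bench import robot
s=robot.observe(); print(abs(s['qvel']).max(),s['width']); print(robot.sign_off())"
```

```text
0.001533708927867227 0.3232365296139833
the job is handed in; nothing more can be done
None
```

I lifted the cover off the olive pan and set it flat on the white board. I then drew the thermometer from its stand, carried it over the cans and pans, and handed in with it held still over the olives at about 20 s of the 66 s.

- **Last pose:** the tool stands at about (563, 7, 250) mm. That puts the lens within about 2 mm of the middle of the pan and about 21 mm above the olives. The thermometer stood upright in the last close-up.
- **Screen direction:** the screen faces out of the front of the caddy, at yaw −6.4°. I never saw the screen itself. I inferred its side from its absence on the faces the rear camera sees.
- **Other goods:** in the last picture the cover was flat on the board and the goods stood where they were, except the oil bottle's foot, which was out of frame. Wrist force readings stayed below 7 N at the end of each move. The arm was at rest at hand-in.
- **Checks that disagreed:** the camera estimates of the olive centre differed by about 2–4 mm, and I used a value near their average. One thermometer grip detection suggested a tilt of several degrees, but the body edges in the close-up were upright. Three move calls were refused for missing fields, and nothing moved.

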